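# Shim an axle stub and hold the spread snap ring at its groove

### The job

Put exactly two of the four brass spacer rings over the upright axle stub so that they lie flat on its blue shoulder, and leave the other two where they are. Then pick up the snap-ring pliers by squeezing the handles fully, which spreads the snap ring on their tips, slide the spread ring down over the stub until it is level with the copper-coloured groove, and finish while still holding it there: squeezed fully, level, around the groove, and not resting on or leaning against anything. Leave the flask, jar and screwdriver alone.

Things in the scene. Friction and masses are not known exactly. Their poses are not given: they have to be found in the camera images.
- stub: fixed fixture, origin on the bench under the stub's axis, z up. Sizes in mm: aluminium plate 130 x 130 x 12 with four corner bolts at (+-53, +-53), tops 34 above the bench; in the middle an upright axle stub: blue shoulder of diameter 42, flat top 38 above the bench, then a steel shaft of diameter 26 that ends 82 above the bench (chamfered above 78)
- groove (a point): centre of the copper-coloured groove, on the stub's axis, 64 mm above the bench. The groove is 22 mm in diameter and runs from 58 to 70 mm above the bench; two spacers on the shoulder reach 56 mm
- shoulder (a point): centre of the flat top of the blue shoulder on the stub's axis, 38 mm above the bench: the spacers lie on it
- spacer0_mid (a point): spacer 0, origin at its centre, half-way up. A flat-lying brass ring, outer diameter 46 mm, hole 34, 9 high, about 30 to 55 g. The four are alike; they start on a fixed grey mat 170 x 170 x 3 mm, 70 to 100 mm apart
- spacer1_mid (a point): spacer 1, origin at its centre, half-way up. A flat-lying brass ring, outer diameter 46 mm, hole 34, 9 high, about 30 to 55 g. The four are alike; they start on a fixed grey mat 170 x 170 x 3 mm, 70 to 100 mm apart
- spacer2_mid (a point): spacer 2, origin at its centre, half-way up. A flat-lying brass ring, outer diameter 46 mm, hole 34, 9 high, about 30 to 55 g. The four are alike; they start on a fixed grey mat 170 x 170 x 3 mm, 70 to 100 mm apart
- spacer3_mid (a point): spacer 3, origin at its centre, half-way up. A flat-lying brass ring, outer diameter 46 mm, hole 34, 9 high, about 30 to 55 g. The four are alike; they start on a fixed grey mat 170 x 170 x 3 mm, 70 to 100 mm apart
- pliers: snap-ring pliers, about 240 g, origin at their pivot, 55 mm ahead (+x) of pliers_grip. They lie flat on two white blocks of a fixed rest. Bent-down jaw tips carry the snap ring. Handles are blue, straight, 14 mm high, half-way up at 51 mm above the bench, and reach 115 mm behind the pivot
- pliers_grip (a point): where to grip the pliers: midway between the blue handles, half-way up. x axis: along the pliers to the ring; y: across the handles; z up. Here the handles are 54 mm wide over their outsides at rest and 30 mm when fully squeezed, then parallel. While squeezed, the pliers creep 2 to 3 mm forward in the fingers. Below them it is free down to 8 mm above the bench, from 37 mm behind to 40 mm ahead of this point
- ring_center (a point): centre of the fully spread snap ring: 120.5 mm ahead (+x) of pliers_grip and 16 mm below it, axes alike. The open steel ring is 3.5 mm thick, its gap towards the handles. Fully spread it is round with a 36 mm hole, outer diameter 45; at rest it is too narrow to pass over the shaft. Squeezing does not move this point in the pliers
- handle_l (a joint): angle in rad by which the left handle is squeezed: 0 at rest, 0.223 fully squeezed against its stop (ring fully spread). The right handle and the ring follow it. A spring opens them again: full squeeze takes about 9 N on each handle at pliers_grip
- rest: fixed pliers' rest, origin on the bench near below the pivot, x as the pliers'. Plate 145 x 100 x 8 mm with two white blocks with tops 43 and 44 mm above the bench, one within 15 mm of the pivot, one 95 to 115 mm behind it
- flask: stoppered glass flask, 74 mm wide and 111 high, origin under its base; leave alone
- jar: small closed jar, 48 mm wide and 70 high, origin under its base; leave alone
- driver: screwdriver lying on the bench beyond the fixture; leave alone
- spacer0: spacer 0 (as spacer0_mid), origin at the centre of its underside
- spacer1: spacer 1 (as spacer1_mid), origin at the centre of its underside
- spacer2: spacer 2 (as spacer2_mid), origin at the centre of its underside
- spacer3: spacer 3 (as spacer3_mid), origin at the centre of its underside
Mind the look-alikes: they are no part of the job. What is shaped like the pliers but brown or turquoise is not meant.

How it is judged:
By the outcome, as a careful person would: the job done as asked, in the order asked, and still so for the second after the job is handed in, while the arm keeps its last pose, push and grip.
It also fails if it takes over 64 s, if anything falls off the work surface, if the arm or the gripper's body presses on something with over 40 N, if the wrist force passes 120 N, or if a joint passes its speed limit or range.

### The arm

A 6-joint arm with a two-finger parallel gripper is mounted at the origin on the work surface. World frame = base frame: x ahead of the robot, y to its left, z up, the work surface at z = 0. Lengths are in m, angles in rad, forces in N, time in s.
With the tool pointing down it reaches from about 0.375 to 0.975 m from the base axis. Payload 3.8 kg.
Tool frame: the origin (TCP) lies midway between the tips of the shut fingers; the grasp point (between the pads) lies 19 mm behind it; z points along the fingers, y is the line along which they close (so a half turn about z gives the same grasp; the last joint's range is limited). The gripper opens to 88 mm and grips with 3 to 60 N. Pads are 18 mm wide; open, the fingers measure 123 mm over their backs; the gripper's body (75 mm by 187 mm) begins 45 mm behind the grasp point.
Start: joints at [1.262, 0.264, 1.604, -0, 1.274, -0.037], TCP at [0.181, 0.65, 0.239] pointing down, gripper open.
Joint ranges: [-2.63, 2.63], [-0.94, 2.18], [0.31, 2.57], [-1.31, 4.45], [0, 2.66], [-2.55, 2.55]. Speed limits (rad/s): [2.57, 2.57, 3.14, 3.14, 3.14, 3.14].

### API

Orientations are given as a rotation vector (axis times angle).
In Python, from cell import manip, inverse_kinematics, cams, order gives the robot as it stands. Calls block until the motion is done:
- manip.move_pose(position, orientation): joint-space move of the TCP to a pose.
- manip.move_linear(position, rate=0.15, rot=None): straight line of the TCP; rot=None keeps the orientation; rate is the mean speed in m/s.
- manip.set_joints(angles): joint-space move.
- manip.set_gripper(opening, force=None): finger opening in m; force is the grip in N (None keeps the last); returns when the fingers have stopped.
- manip.dwell(seconds).
- inverse_kinematics(position, orientation): joint angles nearest the present ones, or None.
- manip.state(): the state.
- cams.capture(name): name is "side" or "top" or "wrist"; returns a dict with "image" (400x640x3 uint8, blue, green, red), "z_map" (400x640 float32, m along the optical axis (not along the pixel's ray), 0 where there is no reading), "intrinsics" (3x3 intrinsics, pixels), "position" and "orientation" of the camera in the world; the wrist camera has in their place "T_tool_cam" (4x4, takes a point from camera to tool coordinates, whose origin is the TCP and whose axes are the flange's). Camera axes: x right, y down, z forward; pixel columns grow to the right and rows downward; lengths in m; the calibration is good to about 2 mm. The wrist camera is an equidistant fisheye: a pixel r from the principal point sees the ray r / f radians off the axis. A picture is of the moment at which its call begins: read the wrist's pose just before it.
A pose or a line that the arm cannot do raises manip.IKError and nothing moves.
- order.close_job(): hands the job in; it is judged then, once.
The state is a dict: "clock": time; "joint_pos": joint angles; "joint_velocities": joint speeds; "tau": joint torques, N m; "tool_pos": TCP position; "tcp_rot": TCP orientation; "contact_force": force on the tool from outside, world axes, zero at the start; "moment": the same for the moment, N m; "gripper_width": finger opening in m; "grasp_force": force on a finger pad.
Only numpy, scipy, OpenCV 4.12 (cv2) and the standard library are available. Lean on these libraries where they do the work, as an engineer would, in place of code of your own. Each camera call takes 0.05 s, during which the arm holds its last target. There are 200 camera calls.

## Working session

There is one attempt and no reset: what is moved stays moved. The work goes in short steps, each a Python script; the robot and the scene stay as the last script left them, time stands still between calls to the robot, and variables do not carry over. Pictures are saved under pics/ and viewed, at most 10 in all, crops included, and the job is handed in when it is done.

```bash
ls; mkdir -p pics
python3 - <<'E'
from cell import manip,cams
import cv2,numpy as np
for n in ("top","side"):
    c=cams.capture(n); cv2.imwrite(f"pics/{n}0.png",c["image"]); np.savez(f"{n}0.npz",**c)
    print(n,c["intrinsics"],c["position"],c["orientation"])
w=cams.capture("wrist"); print(w["T_tool_cam"],w["intrinsics"]); print(manip.state())
E
```

```text
pics
top [[395.37783031   0.         320.21928064]
 [  0.         395.37783031 200.91832433]
 [  0.           0.           1.        ]] [ 0.35799674 -0.05666671  1.35764364] [-2.16417618  2.12142289 -0.16134784]
side [[361.70369416   0.         316.92775555]
 [  0.         361.70369416 197.7054962 ]
 [  0.           0.           1.        ]] [0.09529387 0.37839242 0.78926671] [-1.04296969  2.46529667 -0.9446021 ]
[[-8.29646487e-04 -9.59593685e-01 -2.81388115e-01  7.27886605e-02]
 [ 9.99999656e-01 -7.91073055e-04 -2.50676874e-04 -1.07193077e-03]
 [ 1.79493894e-05 -2.81388226e-01  9.59594011e-01 -1.46317362e-01]
 [ 0.00000000e+00  0.00000000e+00  0.00000000e+00  1.00000000e+00]] [[309.70691629   0.         315.12110943]
 [  0.         309.70691629 196.964285  ]
 [  0.           0.           1.        ]]
{'clock': 0.15, 'joint_pos': array([ 1.26211938e+00,  2.64573900e-01,  1.60506776e+00,  9.57447893e-06,
        1.27368452e+00, -3.68925358e-02]), 'joint_velocities': array([-1.92036114e-05, -1.98366685e-03, -4.30549890e-03,  2.40213698e-05,
       -3.05738097e-04,  1.90821703e-03]), 'tau': array([-6.31315779e-04, -5.02840948e+01, -3.57469189e+01,  7.28329341e-02,
        2.50605022e-02, -1.18033308e-04]), 'tool_pos': array([0.18103076, 0.64969962, 0.23767416]), 'tcp_rot': array([-4.25567834e-01, -3.11232390e+00,  2.67974038e-03]), 'contact_force': array([-0.68293988,  0.68162678, -0.65569542]), 'moment': array([ 0.01976175,  0.02342685, -0.00113472]), 'grasp_force': 0.0, 'gripper_width': 0.08815858745795772}
```

View pics/top0.png

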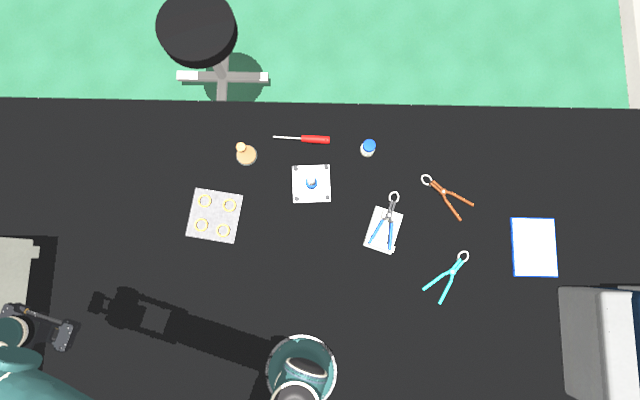

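View pics/side0.png

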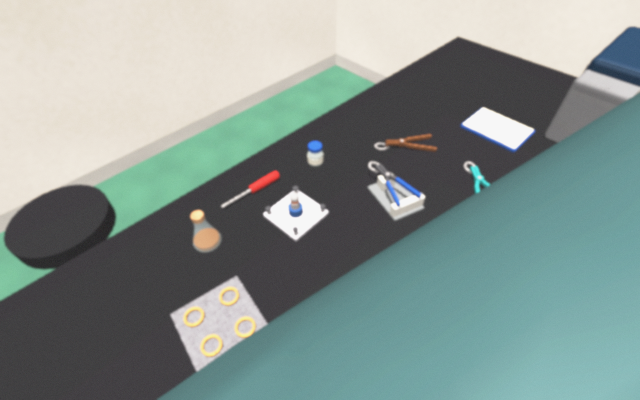

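The top view shows the stub at about (311,184) and the mat with four rings at (204,201), (229,205), (201,225) and (223,230). The blue pliers lie on their rest with the ring at (394,197), the flask is at (246,155) and the jar at (369,148). The side view agrees. Next I take close wrist views.

```bash
cat > h.py <<'E'
import numpy as np,cv2
from scipy.spatial.transform import Rotation as R
from cell import manip,inverse_kinematics,cams,order
def down(yaw):  # tool z down, tool x at yaw
    c,s=np.cos(yaw),np.sin(yaw)
    return R.from_matrix(np.array([[c,s,0],[s,-c,0],[0,0,-1.]])).as_rotvec()
def shot(name,png=None):
    st=manip.state(); c=cams.capture(name); c=dict(c)
    if name=="wrist":
        T=np.eye(4);T[:3,:3]=R.from_rotvec(st["tcp_rot"]).as_matrix();T[:3,3]=st["tool_pos"]
        c["T"]=T@c["T_tool_cam"]
    else:
        T=np.eye(4);T[:3,:3]=R.from_rotvec(c["orientation"]).as_matrix();T[:3,3]=c["position"];c["T"]=T
    c["fish"]=name=="wrist"
    if png: cv2.imwrite(f"pics/{png}.png",c["image"])
    return c
def rays(c,uv):
    K=c["intrinsics"];p=(np.atleast_2d(uv).astype(float)-[K[0,2],K[1,2]])/[K[0,0],K[1,1]]
    if c["fish"]:
        r=np.linalg.norm(p,axis=1,keepdims=True)+1e-12
        d=np.hstack([p/r*np.sin(r),np.cos(r)])
    else: d=np.hstack([p,np.ones((len(p),1))])
    return d@c["T"][:3,:3].T
def plane(c,uv,z):
    d=rays(c,uv);o=c["T"][:3,3]
    return (o+d*((z-o[2])/d[:,2])[:,None])[:,:2]
def proj(c,P):
    q=(np.atleast_2d(P)-c["T"][:3,3])@c["T"][:3,:3]
    n=np.linalg.norm(q[:,:2],axis=1)+1e-12
    p=q[:,:2]/n[:,None]*np.arctan2(n,q[:,2])[:,None] if c["fish"] else q[:,:2]/q[:,2:]
    K=c["intrinsics"];return p*[K[0,0],K[1,1]]+[K[0,2],K[1,2]]
E
python3 - <<'E'
from h import *
c=shot("top")
for n,u,z in [("stub",(311,183),.08),("s",(204,201),.012),("s",(229,205),.012),("s",(201,225),.012),("s",(223,230),.012),("ring",(394,197),.035),("hl",(372,243),.058),("hr",(390,248),.058),("piv",(391,210),.055),("flask",(246,155),.05),("jar",(369,148),.06)]: print(n,plane(c,u,z)[0].round(3))
pl=plane(c,(388,222),.05)[0];mat=plane(c,(214,216),.01)[0];st=plane(c,(311,184),.05)[0]
def look(p,yaw,h,png):
    manip.move_pose([p[0],p[1],h],down(yaw)); w=shot("wrist",png); 
    import pickle;pickle.dump(w,open(png+".pkl","wb")); print(manip.state()["joint_pos"].round(2),manip.state()["clock"])
yaw=lambda p:np.arctan2(p[1],p[0])
look(mat,yaw(mat),.22,"w_mat");look(st,yaw(st),.22,"w_stub");look(pl,yaw(pl),.2,"w_pl")
a=[cv2.imread(f"pics/{n}.png") for n in("w_mat","w_stub","w_pl")]
cv2.imwrite("pics/a.png",np.vstack([np.hstack([a[0],a[1]]),np.hstack([a[2],a[2]*0])])[:, :][::1]) if 0 else None
for n in a: pass
E
```

```text
stub [ 0.611 -0.023]
s [0.554 0.346]
s [0.542 0.259]
s [0.471 0.351]
s [0.456 0.275]
ring [ 0.577 -0.304]
hl [ 0.419 -0.226]
hr [ 0.404 -0.285]
piv [ 0.53 -0.29]
flask [0.71  0.202]
jar [ 0.74  -0.216]
[0.51 0.12 1.81 0.   1.21 1.53] 1.9667
[-0.07  0.16  1.76  0.    1.22  1.53] 3.325
[-0.56  0.08  1.89  0.    1.17  1.53] 4.4833
```

View pics/w_mat.png

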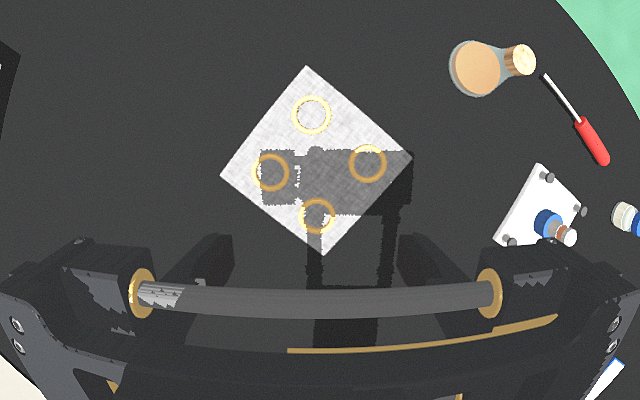

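View pics/w_pl.png

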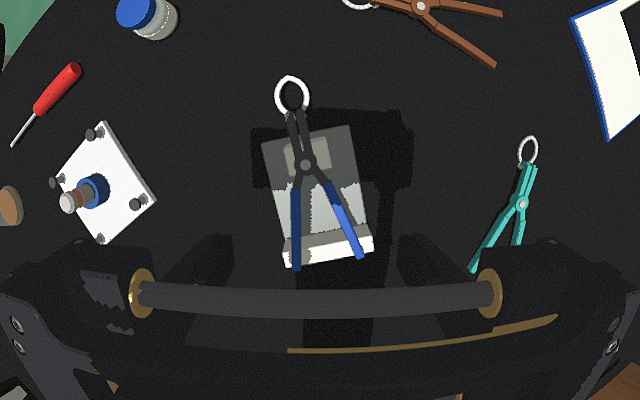

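View pics/w_stub.png

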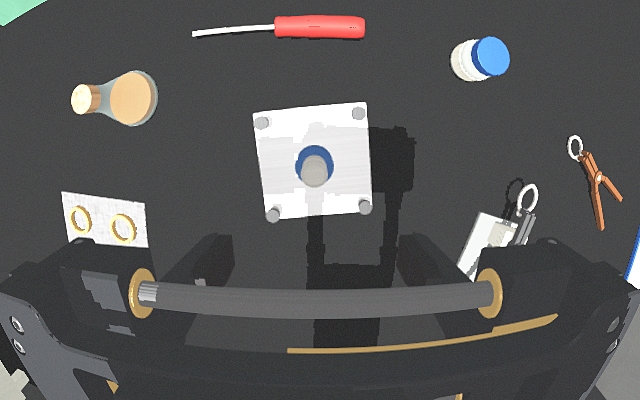

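The mat view shows rings at about (311,115), (270,173), (367,163) and (317,216), partly in shadow. The pliers view shows the ring at (292,94), the pivot at (305,165) and blue handles down to (297,268) and (362,257). The stub view shows the shaft top at (314,171), the blue shoulder at (314,165) and bolts at (262,123), (358,113), (272,215) and (364,207).

```bash
cat >> h.py <<'E'
def circ(P):
    A=np.c_[2*P,np.ones(len(P))];s=np.linalg.lstsq(A,(P**2).sum(1),rcond=None)[0]
    return s[:2],np.sqrt(s[2]+s[:2]@s[:2])
def rcirc(P,tol=.002):
    c,r=circ(P)
    for _ in range(8):
        e=abs(np.linalg.norm(P-c,axis=1)-r);k=e<max(tol,1.5*np.median(e));c,r=circ(P[k])
    return c,r,k.mean()
def hsv(c): return cv2.cvtColor(c["image"],cv2.COLOR_BGR2HSV)
def blobs(m,amin=60):
    return [b for b in cv2.findContours(m.astype(np.uint8),cv2.RETR_EXTERNAL,cv2.CHAIN_APPROX_NONE)[0] if len(b)>20 and cv2.contourArea(b)>amin]
def spacers(c,box,z):
    x0,y0,x1,y1=box;H=hsv(c);m=((H[...,0]>12)&(H[...,0]<32)&(H[...,1]>60)&(H[...,2]>60)).astype(np.uint8)
    k=np.zeros_like(m);k[y0:y1,x0:x1]=1;m=cv2.morphologyEx(m&k,cv2.MORPH_CLOSE,np.ones((3,3)))
    return [rcirc(plane(c,b[:,0],z)) for b in blobs(m)]
E
python3 - <<'E'
from h import *
import pickle
L=lambda n:pickle.load(open(n+".pkl","rb"))
c=L("w_mat")
for s in spacers(c,(215,60,415,250),.012):print("spacer",s[0].round(4),s[1].round(4),s[2].round(2))
c=L("w_stub");H=hsv(c)
m=(H[...,0]>95)&(H[...,0]<125)&(H[...,1]>100);m[:130]=0;m[200:]=0;m[:,:280]=0;m[:,350:]=0
for b in blobs(m): print("shoulder",rcirc(plane(c,b[:,0],.038)))
z=c["z_map"]
print("bolts",plane(c,[(262,123),(358,113),(272,215),(364,207)],.034).round(4),plane(c,[(262,123),(358,113),(272,215),(364,207)],.034).mean(0))
# points from the depth map
def cloud(c,box):
    x0,y0,x1,y1=box;v,u=np.mgrid[y0:y1,x0:x1];uv=np.c_[u.ravel(),v.ravel()];zz=c["z_map"][y0:y1,x0:x1].ravel()
    d=rays(c,uv);dz=d@c["T"][:3,2];P=c["T"][:3,3]+d*(zz/dz)[:,None];return P[zz>0],uv[zz>0]
P,_=cloud(c,(285,140,345,200));t=P[P[:,2]>.075];print("shaft top",t[:,:2].mean(0),(t[:,:2].max(0)+t[:,:2].min(0))/2,np.ptp(t[:,:2],axis=0),t[:,2].max())
P,_=cloud(c,(285,140,345,200));t=P[abs(P[:,2]-.038)<.003];print("shoulder z",np.median(t[:,2]),rcirc(t[:,:2]))
c=L("w_pl");H=hsv(c)
m=(H[...,0]>95)&(H[...,0]<125)&(H[...,1]>100);m[:170]=0;m[290:]=0;m[:,:270]=0;m[:,400:]=0
ln=[]
for b in blobs(m,200):
    q=np.zeros(m.shape,np.uint8);cv2.drawContours(q,[b],-1,1,-1);v,u=np.nonzero(q)
    p=plane(c,np.c_[u,v],.056).astype(np.float32);f=cv2.fitLine(p,cv2.DIST_L2,0,.01,.01).ravel();
    if f[0]<0:f[:2]*=-1
    ln.append(f);print("handle",f,np.ptp((p-f[2:])@f[:2]))
d=ln[0][:2]/1+ln[1][:2];d/=np.linalg.norm(d)
X=np.linalg.solve(np.c_[ln[0][:2],-ln[1][:2]],ln[1][2:]-ln[0][2:]);print("apex",ln[0][2:]+X[0]*ln[0][:2],"yaw",np.arctan2(d[1],d[0]))
print("pivot",plane(c,(305,165),.058))
m=(H[...,2]>130)&(H[...,1]<60);m[:65]=0;m[122:]=0;m[:,:265]=0;m[:,325:]=0
for b in blobs(m): p=plane(c,b[:,0],.0367);print("ring",rcirc(p),cv2.boundingRect(b),(p.max(0)+p.min(0))/2)
E
```

```text
spacer [0.4564 0.2784] 0.0224 1.0
spacer [0.4739 0.3531] 0.0223 0.92
spacer [0.5422 0.2614] 0.0226 1.0
spacer [0.5555 0.3441] 0.0198 0.66
shoulder (array([ 0.62546399, -0.02085126]), np.float64(0.020096604642074824), np.float64(0.6595744680851063))
bolts [[ 0.6727  0.0333]
 [ 0.6796 -0.0698]
 [ 0.5683  0.0294]
 [ 0.5742 -0.0759]] [ 0.62370898 -0.02075073]
shaft top [ 0.6244574  -0.02087335] [ 0.62372011 -0.02091229] [0.02544174 0.02503351] 0.08440508637299504
shoulder z 0.038267183826479784 (array([ 0.62339793, -0.02084109]), np.float64(0.018968491530677895), np.float64(0.6751968503937008))
handle [ 0.86289173 -0.50538886  0.45953703 -0.24008256] 0.091833204
handle [ 0.9961622  -0.08752647  0.44422686 -0.2871514 ] 0.093111396
apex [ 0.5567875 -0.2970414] yaw -0.30873558
pivot [[ 0.51221317 -0.28189985]]
ring (array([ 0.57739946, -0.30262074]), np.float64(0.017465205269807313), np.float64(0.6274509803921569)) (274, 75, 35, 40) [ 0.5790934  -0.30251293]
```

```bash
cat >> h.py <<'E'
STUB=np.array([.624,-.021])
def pick_place(p,yp,ys,zrel):
    manip.set_gripper(.064,15)
    manip.move_pose([*p,.07],down(yp)); manip.move_linear([*p,.005],rate=.12)
    s=manip.state();print("down",s["tool_pos"].round(4),s["contact_force"].round(1))
    manip.set_gripper(.03,15);manip.dwell(.1)
    s=manip.state();print("grip",s["gripper_width"],s["grasp_force"])
    manip.move_linear([*p,.15],rate=.2)
    manip.move_pose([*STUB,.15],down(ys)); w=shot("wrist","held%d"%(zrel*1e3))
    manip.move_linear([*STUB,zrel+.006],rate=.12);manip.move_linear([*STUB,zrel],rate=.03)
    s=manip.state();print("place",s["tool_pos"].round(4),s["contact_force"].round(1),s["gripper_width"])
    manip.set_gripper(.064);manip.move_linear([*STUB,.15],rate=.2)
    w=shot("wrist","placed%d"%(zrel*1e3));print(manip.state()["clock"]);return w
E
python3 - <<'E'
from h import *
pick_place([.4564,.2784],np.pi/4,0.2,.0405)
E
```

```text
down [0.4566 0.2781 0.0047] [ 0.1 -0.4 -0.1]
grip 0.04523497224206158 15.000166848767549
place [ 0.6239 -0.021   0.0405] [ 0.1 -0.2  0. ] 0.04532401125065281
13.1
```

Run:
```python
import cv2,numpy as np
a=[cv2.imread(f"pics/{n}40.png")[60:340,120:520] for n in("held","placed")]
cv2.imwrite("pics/c1.png",np.hstack(a))
```

```text
(no output)
```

View pics/c1.png

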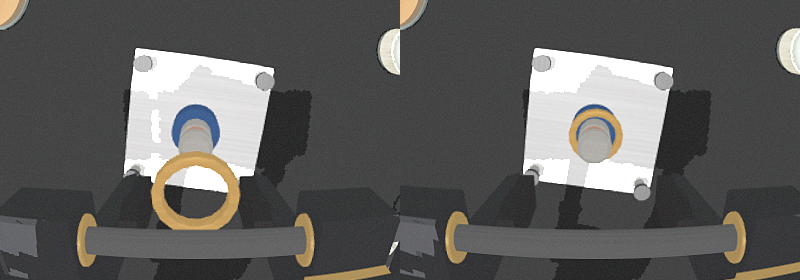

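Left half: the held ring at (195,192) in the crop, level. Right half: it lies around the shaft on the shoulder at (595,135). I check its centre numerically, then do the second.

Run:
```python
from h import *
w=shot("wrist")
for s in spacers(w,(270,130,350,240),.047):print("on stub",s)
w=pick_place([.5422,.2614],3*np.pi/4,1.2,.0495)
for s in spacers(w,(240,100,400,260),.056):print("on stub",s)
cv2.imwrite("pics/c2.png",w["image"][60:340,120:520])
```

```text
on stub (array([ 0.62400836, -0.02181004]), np.float64(0.02219008735507159), np.float64(0.6090909090909091))
down [0.5423 0.2611 0.0047] [ 0.2 -0.2 -0.2]
grip 0.04556313561527198 14.999985764734447
place [ 0.624  -0.021   0.0496] [ 0.2 -0.1 -0.3] 0.04525099512061271
20.5833
on stub (array([ 0.62359761, -0.0203457 ]), np.float64(0.022802830069143604), np.float64(1.0))
```

View pics/c2.png

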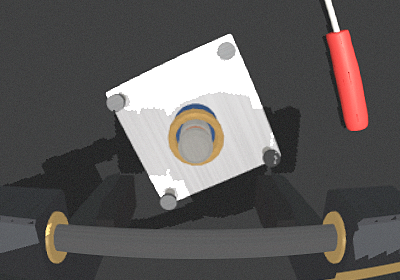

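Both spacers now lie centred around the shaft, with the upper one at (196,137) in the crop. Now the pliers.

Run:
```python
from h import *
g=[.461,-.2655];y=-.308
manip.set_gripper(.088,50)
manip.move_pose([*g,.13],down(y)); manip.move_linear([*g,.032],rate=.12)
s=manip.state();print("down",s["tool_pos"].round(4),s["contact_force"].round(1))
manip.set_gripper(.02,50);manip.dwell(.3)
s=manip.state();print("grip",s["gripper_width"],s["grasp_force"],s["contact_force"].round(1),s["moment"].round(2))
manip.move_linear([*g,.14],rate=.1);manip.dwell(.2)
w=shot("wrist","lift");s=manip.state();print(s["gripper_width"],s["contact_force"].round(2),s["moment"].round(2),s["clock"])
import pickle;pickle.dump(w,open("lift.pkl","wb"))
K=np.eye(4);K[:3,:3]=R.from_rotvec(s["tcp_rot"]).as_matrix();K[:3,3]=s["tool_pos"]
print("expected ring px",proj(w,(K@[.1205,0,-.003,1])[:3]))
```

```text
down [ 0.4618 -0.2658  0.0327] [-0.  -0.8 -0.2]
grip 0.02657575224419982 49.944787323474884 [-1.6  1.7  5.4] [ 0.12  0.42 -0.02]
0.026566079242021732 [-0.5  -0.18 -2.08] [0.08 0.28 0.02] 25.95
expected ring px [[312.80341893   7.42523269]]
```

View pics/lift.png

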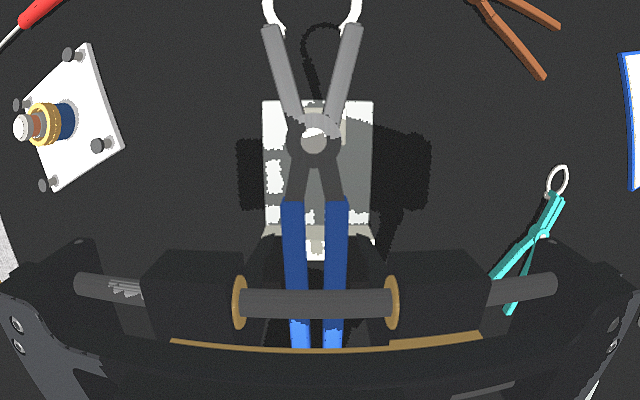

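The lifted pliers are gripped symmetrically, with the handles parallel and the pivot at (314,138). The spread ring is half cut off at the top edge, around (313,8). I measure tilt from the handle tops' depth.

```bash
cat >> h.py <<'E'
def tool_T():
    s=manip.state();K=np.eye(4);K[:3,:3]=R.from_rotvec(s["tcp_rot"]).as_matrix();K[:3,3]=s["tool_pos"];return K
def toolcloud(c,m):
    v,u=np.nonzero(m&(c["z_map"]>0));d=rays(c,np.c_[u,v]);P=c["T"][:3,3]+d*(c["z_map"][v,u]/(d@c["T"][:3,2]))[:,None]
    K=c["T"]@np.linalg.inv(c["T_tool_cam"]);return (P-K[:3,3])@K[:3,:3],P,np.c_[u,v]
def tilt(c):
    H=hsv(c);m=(H[...,0]>95)&(H[...,0]<125)&(H[...,1]>100);m[:195]=0;m[275:]=0;m[:,:275]=0;m[:,355:]=0
    p,P,_=toolcloud(c,m);k=np.ones(len(p),bool)
    for _ in range(6):
        a=np.linalg.lstsq(np.c_[p[k,:2],np.ones(k.sum())],p[k,2],rcond=None)[0];e=p@[*-a[:2],1]-a[2];k=abs(e-np.median(e[k]))<max(.0008,2*np.median(abs(e[k])))
    print("tilt tool z=a x+b y+c",a.round(4),"n",k.sum(),"rms",e[k].std().round(5),"x",p[k,0].min().round(3),p[k,0].max().round(3),"ymid",((p[k,1].min()+p[k,1].max())/2).round(4))
def ringtool(c):
    H=hsv(c);m=(H[...,2]>150)&(H[...,1]<50);m[40:]=0;m[:,:250]=0;m[:,375:]=0
    p,P,_=toolcloud(c,m);z=np.median(p[:,2]);k=abs(p[:,2]-z)<.004;p=p[k];print("ring n",len(p),"z",z.round(4),"xr",p[:,0].min().round(4),p[:,0].max().round(4),"yr",p[:,1].min().round(4),p[:,1].max().round(4),"zslope",np.polyfit(p[:,1],p[:,2],1)[0].round(3))
    return p
E
python3 - <<'E'
from h import *
import pickle
c=pickle.load(open("lift.pkl","rb"));tilt(c);p=ringtool(c)
m=np.zeros((400,640),bool);m[130:150,305:325]=1
p,_,uv=toolcloud(c,m);k=np.argsort(p[:,2])[:60];print("pivot top",np.median(p[k],0),uv[k].mean(0))
# pre-pose above the stub, pictures from fixed cameras
y=0.0;d=.1215
tgt=np.array([STUB[0]-d*np.cos(y),STUB[1]-d*np.sin(y)])
K=tool_T();manip.move_linear([*K[:2,3],.17],rate=.15)
manip.move_pose([*tgt,.12],down(y));manip.dwell(.3)
s=manip.state();print(s["tool_pos"],s["tcp_rot"],s["clock"],s["gripper_width"])
for n in("top","side","wrist"):
    c=shot(n,"pre_"+n);pickle.dump(c,open(f"pre_{n}.pkl","wb"))
    if n=="wrist":tilt(c);continue
    q=proj(c,[*STUB,.123])[0];q2=proj(c,[*STUB,.08])[0];print(n,q,q2)
    x,yy=q.astype(int);cv2.imwrite(f"pics/z_{n}.png",cv2.resize(c["image"][yy-35:yy+35,x-50:x+50],None,fx=4,fy=4,interpolation=cv2.INTER_CUBIC))
a=[cv2.imread(f"pics/z_{n}.png") for n in("top","side")];cv2.imwrite("pics/z.png",np.hstack(a))
E
```

```text
tilt tool z=a x+b y+c [ 0.0119  0.0006 -0.0258] n 2494 rms 0.00043 x 0.0 0.035 ymid 0.0007
ring n 572 z -0.0032 xr 0.1073 0.1262 yr -0.0237 0.0224 zslope -0.001
pivot top [ 0.05973291  0.00045733 -0.02805049] [313.9 140.9]
[ 0.50277121 -0.0220463   0.1203035 ] [ 3.14141769e+00 -2.90243206e-03  9.40933814e-04] 27.5917 0.026576666455423767
top [310.26113175 176.35935116] [310.57145453 179.11894419]
side [292.6228295  184.02265372] [293.74284103 195.30110713]
tilt tool z=a x+b y+c [ 0.0135  0.0001 -0.0258] n 2519 rms 0.00042 x -0.0 0.035 ymid 0.0006
```

View pics/z.png

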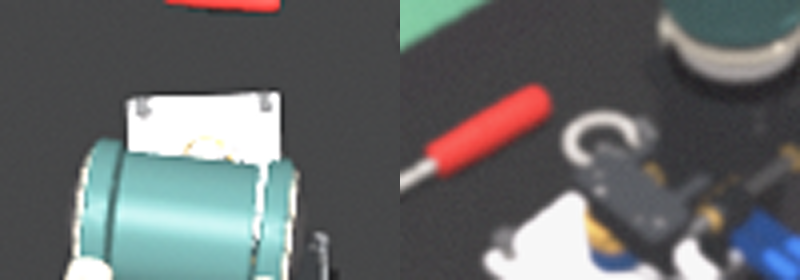

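Left (top camera): the arm hides the ring, so it is no use. Right (side camera): the ring is clear at crop (600,140), above and around the stub axis, and the pliers look level. The wrist depth gives 0.013 rad of nose-down droop. I fit the ring centre in the side image, using the stub in the same camera as a reference, and in the wrist view.

Run:
```python
from h import *
import pickle
from scipy.optimize import least_squares
def fixr(P,r,x0):
    f=lambda c:np.linalg.norm(P-c,axis=1)-r
    s=least_squares(f,x0,loss="soft_l1",f_scale=.0007);return s.x,np.median(abs(f(s.x)))
# wrist lift: outer lobe edges, in tool frame
c=pickle.load(open("lift.pkl","rb"));H=hsv(c)
m=(H[...,2]>150)&(H[...,1]<50);m[30:]=0;m[:,:250]=0;m[:,375:]=0
K=c["T"]@np.linalg.inv(c["T_tool_cam"]);c2=dict(c);c2["T"]=c["T_tool_cam"]
o=c2["T"][:3,3]
E=[]
for r in range(2,20):
    cc=np.nonzero(m[r])[0]; E+= [(cc.min()-.5,r),(cc.max()+.5,r)]
d=rays(c2,E);P=o+d*((-.0032-o[2])/d[:,2])[:,None]
print("wrist ring in tool",fixr(P[:,:2],.0225,[.12,0]));print(P[::6,:2].round(4))
# side
c=pickle.load(open("pre_side.pkl","rb"));H=hsv(c);q=(292,184)
m=((H[...,2]>115)&(H[...,1]<70)).astype(np.uint8);m[:165]=0;m[197:]=0;m[:,:275]=0;m[:,312:]=0
n,l,st,ce=cv2.connectedComponentsWithStats(m);print(st[1:],ce[1:])
i=1+np.argmax([ (st[j,4] if st[j,1]<180 else 0) for j in range(1,n)])
b=cv2.findContours((l==i).astype(np.uint8),cv2.RETR_CCOMP,cv2.CHAIN_APPROX_NONE)[0]
for t in b:
    if len(t)>15: print(len(t),cv2.boundingRect(t),rcirc(plane(c,t[:,0],.1217)),cv2.fitEllipse(t))
# stub in the same camera before
z=np.load("side0.npz");c0=dict(c,image=z["image"],z_map=z["z_map"]);H=hsv(c0);u,v=proj(c0,[*STUB,.038])[0].astype(int)
m=(H[...,0]>95)&(H[...,0]<125)&(H[...,1]>90);k=np.zeros_like(m);k[v-15:v+20,u-15:u+16]=1
print("pred",u,v)
for t in blobs(m&k,20): print("shoulder blob",cv2.boundingRect(t))
sp=proj(c,np.array([[*(STUB+.021*np.array([np.cos(a),np.sin(a)])),h] for a in np.linspace(0,6.3,40) for h in(.012,.038)]));print("pred bbox",sp.min(0),sp.max(0))
E=c["image"]
# plate corners compare: bolts predicted
```

```text
wrist ring in tool (array([ 0.12279369, -0.00049814]), np.float64(0.0003599633028494205))
[[ 0.1244 -0.0238]
 [ 0.1228 -0.0237]
 [ 0.1212 -0.0232]
 [ 0.1197 -0.0232]
 [ 0.1181 -0.0227]
 [ 0.1165 -0.0217]]
[[282 176  23  15 150]
 [292 185   5   3   6]
 [303 191   2   2   2]
 [291 192   2   1   2]
 [290 195   4   2   6]] [[291.75333333 182.04666667]
 [293.66666667 186.16666667]
 [303.5        191.5       ]
 [291.5        192.        ]
 [291.5        195.66666667]]
63 (282, 176, 23, 15) (array([ 0.62766004, -0.02203972]), np.float64(0.02581403180461975), np.float64(0.5555555555555556)) ((292.2878723144531, 183.12445068359375), (12.410693168640137, 20.418264389038086), 79.96312713623047)
pred 294 205
shoulder blob (289, 205, 13, 11)
pred bbox [287.18048934 199.98377574] [302.80954548 217.4712824 ]
```

Run:
```python
from h import *
import pickle
off=np.array([.1228,-.0005,-.0014])
Rd=R.from_rotvec(down(0.))*R.from_euler("y",.013);rv=Rd.as_rotvec()
corr=np.zeros(3)
def go(z,rate,n=1):
    global corr
    for _ in range(n):
        t=np.array([*STUB,z])-Rd.apply(off)
        manip.move_linear(t+corr,rate=rate,rot=rv);manip.dwell(.25)
        s=manip.state();corr+=np.clip(t-s["tool_pos"],-.002,.002)
    ring=s["tool_pos"]+R.from_rotvec(s["tcp_rot"]).apply(off);x=R.from_rotvec(s["tcp_rot"]).apply([1,0,.013])
    print("ring",ring.round(4),"slope",x[2].round(4),R.from_rotvec(s["tcp_rot"]).apply([0,1,0])[2].round(4),"F",s["contact_force"].round(2),"M",s["moment"].round(2),s["gripper_width"].round(4),s["clock"])
go(.115,.1,3)
go(.095,.05);c=shot("side");w=shot("wrist","over_w");tilt(w)
pickle.dump(w,open("over_w.pkl","wb"))
H=hsv(c);print("pred ring",proj(c,[*STUB,.095]))
go(.075,.04);go(.064,.04,2)
w=shot("wrist","in_w");tilt(w);c=shot("side","in_side");pickle.dump(w,open("in_w.pkl","wb"))
x,y=proj(c,[*STUB,.064])[0].astype(int);a=cv2.resize(c["image"][y-35:y+35,x-50:x+50],None,fx=5,fy=5,interpolation=cv2.INTER_CUBIC)[:,:480]
b=cv2.resize(w["image"][:175,240:400],None,fx=2,fy=2);cv2.imwrite("pics/in.png",np.hstack([a,b]))
```

```text
Traceback (most recent call last):
AttributeError: 'float' object has no attribute 'round'
```

Run:
```python
from h import *
import pickle
off=np.array([.1228,-.0005,-.0014])
Rd=R.from_rotvec(down(0.))*R.from_euler("y",.013);rv=Rd.as_rotvec()
corr=np.zeros(3)
def go(z,rate,n=1):
    global corr
    for _ in range(n):
        t=np.array([*STUB,z])-Rd.apply(off)
        manip.move_linear(t+corr,rate=rate,rot=rv);manip.dwell(.25)
        s=manip.state();corr+=np.clip(t-s["tool_pos"],-.002,.002)
    r=R.from_rotvec(s["tcp_rot"]);ring=s["tool_pos"]+r.apply(off)
    print("ring",ring.round(4),"slope",np.round([r.apply([1,0,.013])[2],r.apply([0,1,0])[2]],4),"F",np.round(s["contact_force"],2),"M",np.round(s["moment"],2),s["gripper_width"],s["clock"])
go(.115,.1,3)
go(.095,.05);w=shot("wrist");tilt(w)
go(.075,.04);go(.064,.04,2)
w=shot("wrist","in_w");tilt(w);c=shot("side","in_side");pickle.dump((w,c),open("in.pkl","wb"))
x,y=proj(c,[*STUB,.064])[0].astype(int);a=cv2.resize(c["image"][y-35:y+35,x-50:x+46],None,fx=5,fy=5,interpolation=cv2.INTER_CUBIC)
b=cv2.resize(w["image"][:175,240:400],None,fx=2,fy=2);cv2.imwrite("pics/in.png",np.hstack([a,b]))
```

```text
ring [ 0.624 -0.021  0.115] slope [ 0. -0.] F [-0.02  0.09 -1.74] M [-0.02  0.26  0.01] 0.02668295359565471 30.7417
ring [ 0.6243 -0.021   0.0955] slope [0.0008 0.0001] F [ 0.49 -0.21 -2.59] M [-0.02  0.3   0.05] 0.026735307384020395 31.5417
tilt tool z=a x+b y+c [ 0.0118 -0.0001 -0.0257] n 2524 rms 0.00042 x -0.0 0.035 ymid 0.0006
ring [ 0.624  -0.021   0.0751] slope [0.0007 0.0001] F [ 0.01 -0.58 -1.79] M [-0.07  0.26 -0.03] 0.026617947594870704 32.5
ring [ 0.6238 -0.021   0.0639] slope [0.0001 0.    ] F [-0.14 -0.41 -2.  ] M [-0.    0.29 -0.03] 0.026867004560826458 33.675
tilt tool z=a x+b y+c [ 0.012  -0.0001 -0.0257] n 2500 rms 0.00041 x -0.0 0.035 ymid 0.0005
```

View pics/in.png

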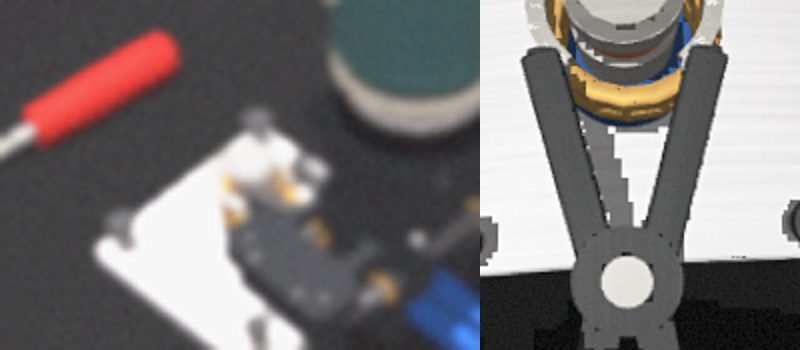

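The right half shows the ring arms on either side of the shaft, with about equal gaps, and the spacers below. The forces are unchanged, so nothing is touching. One last numeric check of the ring against the shaft, from the same wrist picture.

Run:
```python
from h import *
import pickle
w,_=pickle.load(open("in.pkl","rb"))
m=np.zeros((400,640),bool);m[0:62,240:370]=1
p,P,uv=toolcloud(w,m)
k=P[:,2]>.0725;print("shaft n",k.sum(),"world x",P[k,0].min(),"y",P[k,1].min(),P[k,1].max(),"zmax",P[:,2].max())
# chamfer cone/shaft wall band 72.5..77: circle r 13
k=(P[:,2]>.0725)&(P[:,2]<.077);print("shaft circle",rcirc(P[k,:2],.0007) if k.sum()>20 else None)
H=hsv(w)
k=(abs(P[:,2]-.066)<.0025)&(abs(P[:,1]+.021)>.0165);q=P[k];print("ring n",k.sum(),"z med",np.median(q[:,2]),"y",q[:,1].min(),q[:,1].max(),"left/right z",np.median(q[q[:,1]>-.021,2]),np.median(q[q[:,1]<-.021,2]))
for s in(1,-1):
    a=q[s*(q[:,1]+.021)>0];print("x",a[:,0].min(),a[:,0].max(),"y",a[:,1].min(),a[:,1].max())
```

```text
shaft n 2773 world x 0.591637405816541 y -0.04169247782651235 -0.0006897370595060383 zmax 0.0871348120697419
shaft circle (array([ 0.62300888, -0.02091711]), np.float64(0.012660653281783016), np.float64(0.9455782312925171))
ring n 450 z med 0.06562864052729407 y -0.043849658576692846 0.002354074175595775 left/right z 0.06559799055027954 0.06566723963434562
x 0.6138798268856239 0.6267342763252146 y -0.004494028055940163 0.002354074175595775
x 0.6143145570889248 0.626246297469746 y -0.043849658576692846 -0.037502685881155004
```

```bash
python3 -c "
from h import *
print(order.close_job(),manip.state()['clock'])"
```

```text
the job is handed in; nothing more can be done
the job is handed in; nothing more can be done
```

The job is handed in at about 34 s on the robot's clock: two spacers lie on the blue shoulder, and the arm holds the squeezed pliers level, with the spread ring around the groove about 64 mm above the bench and touching nothing.

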